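# Cover the clock movement with the glass dust cover

### The arm

A 6-joint arm with a two-finger parallel gripper is mounted at the origin on the work surface. World frame = base frame: x ahead of the robot, y to its left, z up, the work surface at z = 0. Lengths are in m, angles in degrees, forces in N, time in s.
With the tool pointing down it reaches from about 0.325 to 0.85 m from the base axis. Payload 4.4 kg.
Tool frame: the origin (TCP) lies between the finger pads; the fingertips stand 8 mm ahead of it and the grasp point (between the pads) lies 11 mm behind it (r.tips_ahead is the distance from the TCP to the fingertips, in m); z points along the fingers, y is the line along which they close (so a half turn about z gives the same grasp; the last joint's range is limited). The gripper opens to 94 mm and grips with 3 to 60 N. Pads are 16 mm wide; open, the fingers measure 119 mm over their backs; the gripper's body (75 mm by 177 mm) begins 78 mm behind the grasp point.
Start: joints at [66.549, 11.837, 88.321, -0, 79.842, -8.623], TCP at [0.147, 0.556, 0.213] pointing down, gripper open.
Joint ranges: [-156.59, 156.59], [-49.26, 127.26], [12.9, 141.05], [-63.56, 243.56], [4.71, 150.69], [-161.64, 161.64]. Speed limits (degrees/s): [159.86, 159.86, 180, 180, 180, 180].

### API

Orientations are given as [roll, pitch, yaw] about the fixed x, y, z axes, in that order (R = Rz(yaw) Ry(pitch) Rx(roll)).
In Python, from bench import read_state, cams, job_done, spotter, r gives the robot as it stands.
- The arm moves only by the tool jog_arm, never from a script. Its argument "rows" is one flat list of numbers, 7 for each row, row after row: the turn, a rotation vector about the tool's x, y, z in degrees, then the shift along the tool's x, y, z in cm, then the finger opening in cm, from 0 to 9.4. A call has 1 to 8 rows; each row shifts and turns the commanded pose from where the row before left it, along the tool's axes as they then stand; what a row does not reach is not made up. A row lasts 1/8 s, in which the tool goes at most 62.5 mm and 10.7 degrees, less where a joint would pass 70% of its speed; a pose out of reach is approached as far as the arm can. A call is refused whole if a number of a shift passes 6.25 or a number of a turn 10.7, either way. A call with a gripper value outside its range is refused whole. The fingers move at their own pace and stop on an object; "squeeze" is the grip in N (left out, the last holds). Time passes only in rows, so rows that do not move let the fingers close. It gives the time, the measured TCP pose, the force, the opening and the grip force at its end, in the units of the state.
- read_state(): the state, without advancing time (a new reading comes with each control period).
- cams.grab_frame(name): name is "scene" or "top" or "wrist"; returns the picture (384x512x3 uint8, red, green, blue); there is no depth.
- cams.camera_info(name): a dict with "camera_matrix" (3x3 intrinsics, pixels), "rvec" (rotation vector, rad) and "tvec" (3), from world to camera coordinates, as OpenCV has them. Camera axes: x right, y down, z forward; pixel columns grow to the right and rows downward; lengths in m; the calibration is good to about 2 mm. A picture is of the moment at which its call begins: read the wrist's pose just before it. camera_info takes no time and is no camera call; for the wrist camera it gives the pose at the moment of the call.
- job_done(): hands the job in; it is judged then, once.
Trained networks look in the newest picture that a camera, given by its name, has taken for a name from the list of things; names that differ only in an ending like _2 or _b are one class to them, and where a whole thing is asked for, a point or a joint stands for the part that bears it (a point fixed in the world has none). Each returns a list of dicts, best first, with "score" (0 to 1); they miss things now and then, are a little off and sometimes report something else, mostly with a low value. They report only what shows in the picture. A call takes as long as a camera call. They do not tell look-alikes from the thing itself.
- spotter.outline_of(camera, target): "region" (384x512 bool, what is visible of it) and "box" ([left, top, width, height] in pixels, round what is visible of it).
The state is a dict: "time": time; "q": joint angles; "qvel": joint speeds; "joint_torque": joint torques, N m; "ee_pos": TCP position; "ee_rot": TCP orientation; "contact_force": force on the tool from outside, world axes, zero at the start; "torque": the same for the moment, N m; "finger_gap": finger opening in m; "gripper_force": force on a finger pad.
Only numpy, scipy, OpenCV 4.12 (cv2) and the standard library are available. Lean on these libraries where they do the work, as an engineer would, in place of code of your own. Each camera call takes 0.05 s, during which the arm holds its last target. There are 200 camera calls.

### The job

Put the larger of the two glass dust covers over the clock movement on the round wooden stand, so that it stands upright on the wood with the movement inside it. The glass is thin: pinch its knob lightly, with less than 15 newtons, set it down softly without dropping it or pressing it on, and let go. Leave the smaller cover where it stands.

Things in the scene. Friction and masses are not known exactly. Their poses are not given: they have to be found in the camera images.
- cover_knob (a point): Grip point of the larger dust cover: a clear glass bell, open below, 90 mm wide, 85 mm high, wall 3 mm, about 0.16 kg, with an upright round glass knob on top, 24 mm thick and 40 mm high (total 125 mm). The point is half-way up the knob's straight part, on the axis, 109 mm above the rim's underside; z axis up. It starts standing on the bench; a pinch of 5 to 10 N carries it.
- small_cover_knob (a point): The same point on the smaller dust cover, which is too small for the movement and is to be left alone: same shape and knob, bell 64 mm wide and 50 mm high (total 90 mm); the point is 74 mm above the rim's underside.
- stand_top (a point): Centre of the upper face of the stand: a dark round wooden board, 150 mm in diameter and 18 mm thick, fixed to the bench. On its middle stands the clock movement of brass plates and wheels, 32 mm along this point's x axis by 40 mm along y, rising 62 mm above this point. z axis up.
Not all that is in view belongs to the job. Of the things shaped like the part that bears stand_top, the dark wooden one is meant.

How it is judged:
By the outcome, as a careful person would: the job done as asked, in the order asked, and still so for the second after the job is handed in, with the robot touching nothing.
It also fails if it takes over 42 s, if anything falls off the work surface, if the arm or the gripper's body presses on something with over 40 N, if the wrist force passes 120 N, or if a joint passes its speed limit or range.

## Working session

There is one attempt and no reset: what is moved stays moved. The work goes in short steps, Python scripts to look and compute and a tool call to move; the robot and the scene stay as the last step left them, time stands still between calls to the robot, and variables do not carry over. Pictures are saved under pics/ and viewed, at most 10 in all, crops included, and the job is handed in when it is done.

Besides the shell and the picture viewer there is one more tool, called after ">>>" as name(argument=value, ...) on one line, values as JSON. jog_arm: Moves the arm, as the interface text tells. Its arguments: {"type":"object","properties":{"rows":{"type":"array"},"squeeze":{"type":"number"}},"required":["rows"]}

```bash
mkdir -p pics; cat > h.py <<'E'
import numpy as np, cv2
from bench import read_state, cams, job_done, spotter, r
def ray(cam,uv,info=None):
    i=info or cams.camera_info(cam); K=np.array(i["camera_matrix"],float)
    R=cv2.Rodrigues(np.array(i["rvec"],float))[0]; t=np.array(i["tvec"],float).ravel()
    d=R.T@np.linalg.inv(K)@np.array([uv[0],uv[1],1.]); return -R.T@t,d/np.linalg.norm(d)
def atz(cam,uv,z,info=None):
    c,d=ray(cam,uv,info); return c+d*(z-c[2])/d[2]
def proj(cam,P,info=None):
    i=info or cams.camera_info(cam)
    return cv2.projectPoints(np.array(P,float).reshape(-1,3),np.array(i["rvec"],float),np.array(i["tvec"],float),np.array(i["camera_matrix"],float),None)[0].reshape(-1,2)
E
python3 - <<'E'
from h import *
a=[]
for c in ("scene","top"):
    im=cams.grab_frame(c); a.append(im)
    for t in ("cover_knob","small_cover_knob","stand_top"):
        for o in spotter.outline_of(c,t)[:4]:
            b=o["box"]; m=o["region"]; v,u=np.nonzero(m)
            print(c,t,round(o["score"],2),b,u.mean().round(1),v.mean().round(1))
    print(c,(ray(c,(256,192))[0]).round(3))
for n,im in zip("st",a): cv2.imwrite(f"pics/{n}.png",cv2.resize(im[:,:,::-1],(768,576)))
E
```

```text
scene cover_knob 0.75 [113.6, 178.3, 51.3, 62.8] 138.5 212.0
scene small_cover_knob 0.57 [233.3, 187.3, 27.9, 47.6] 246.7 214.5
scene stand_top 0.89 [235.1, 238.0, 82.1, 66.5] 275.1 272.4
scene stand_top 0.56 [307.3, 162.3, 68.2, 52.1] 340.8 191.1
scene [ 1.275 -0.17   0.699]
top cover_knob 0.58 [326.0, 202.4, 42.6, 44.7] 346.3 224.8
top small_cover_knob 0.78 [241.5, 195.2, 26.9, 32.4] 252.7 211.2
top stand_top 0.95 [126.1, 202.8, 64.5, 65.4] 156.5 234.8
top stand_top 0.58 [214.3, 117.6, 59.3, 63.0] 242.5 150.1
top [0.384 0.    1.164]
```

View pics/s.png

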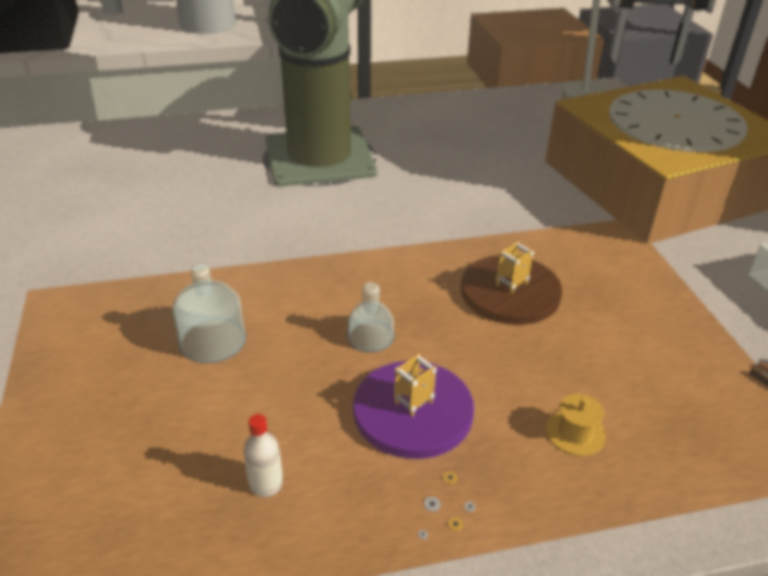

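View pics/t.png

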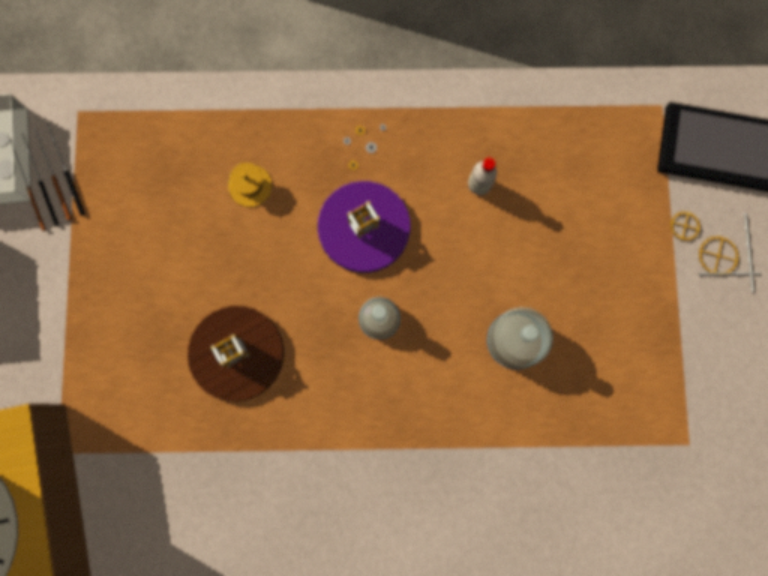

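The scene view shows the large cover at about (209,325)/1.5, the small one at (371,320)/1.5, the dark stand at (512,288)/1.5 and a purple look-alike at (414,405)/1.5. A tall clock case stands near the dark stand. In the top view the stand is at (237,354)/1.5 and the large cover at (520,338)/1.5.

```bash
cat > fit.py <<'E'
from h import *
from scipy.optimize import least_squares
th=np.linspace(0,2*np.pi,72,endpoint=False)
def circ(x,y,rad,z): return np.c_[x+rad*np.cos(th),y+rad*np.sin(th),0*th+z]
def box(cam,P):
    p=proj(cam,P); return np.r_[p.min(0),p.max(0)]
cover=lambda x,y:np.vstack([circ(x,y,.045,0),circ(x,y,.045,.06),circ(x,y,.012,.123)])
stand=lambda x,y:np.vstack([circ(x,y,.075,0),circ(x,y,.075,.018)])
def fit(model,boxes,x0):
    f=lambda p:np.concatenate([box(c,model(*p))-np.array([b[0],b[1],b[0]+b[2],b[1]+b[3]]) for c,b in boxes])
    s=least_squares(f,x0,loss="soft_l1"); return s.x,f(s.x)
E
python3 - <<'E'
from fit import *
print(atz("top",(157,236),.018).round(3),atz("top",(346,224),.05).round(3))
print(*fit(cover,[("scene",[113.6,178.3,51.3,62.8]),("top",[326,202.4,42.6,44.7])],atz("top",(346,224),.05)[:2]))
print(*fit(stand,[("top",[126.1,202.8,64.5,65.4])],atz("top",(157,236),.018)[:2]))
print("standscene",atz("scene",(512/1.5,290/1.5),.018).round(3))
print("knobtop",atz("top",(530/1.5,331/1.5),.125).round(3))
print("small",atz("top",(378/1.5,318/1.5),.04).round(3))
# clock case: nearest top corner in both views; corner at top (30,405)? base (68,405)?
for z in (.1,.15,.2): print(z,[atz("top",(u/1.5,v/1.5),z)[:2].round(3) for u,v in((30,405),(68,405),(87,570))],[atz("scene",(u/1.5,v/1.5),z)[:2].round(3) for u,v in((555,103),(668,170),(768,150))])
print([atz("scene",(u/1.5,v/1.5),0)[:2].round(3) for u,v in((548,160),(650,240))])
i=read_state();print(i["ee_pos"],i["ee_rot"],i["finger_gap"])
im=cams.grab_frame("wrist");cv2.imwrite("pics/w.png",im[:,:,::-1]); print(cams.camera_info("wrist"), ray("wrist",(256,192)))
E
```

```text
[0.469 0.216 0.018] [ 0.488 -0.221  0.05 ]
[ 0.4889848 -0.2264785] [ 0.78926215 -2.49124606 -1.50941556  0.88139598 -0.71829228  1.02498641
  0.4207212  -2.60711238]
[0.47055569 0.21380809] [-0.30042664  0.56461205  0.30566476 -0.55422026]
standscene [0.489 0.21  0.018]
knobtop [ 0.488 -0.222  0.125]
small [ 0.52  -0.007  0.04 ]
0.1 [array([0.394, 0.493]), array([0.393, 0.439]), array([0.167, 0.4  ])] [array([0.066, 0.442]), array([0.34 , 0.524]), array([0.312, 0.728])]
0.15 [array([0.393, 0.47 ]), array([0.392, 0.418]), array([0.178, 0.381])] [array([0.167, 0.391]), array([0.418, 0.466]), array([0.392, 0.653])]
0.2 [array([0.393, 0.446]), array([0.392, 0.397]), array([0.188, 0.362])] [array([0.268, 0.34 ]), array([0.496, 0.408]), array([0.472, 0.578])]
[array([0.102, 0.43 ]), array([0.39 , 0.491])]
[0.14713787 0.55577392 0.21328859] [-1.79984743e+02 -3.09229649e-03  1.65170635e+02] 0.09442826723658443
{'camera_matrix': array([[337.07056931,   0.        , 254.54352012],
       [  0.        , 337.07056931, 192.88709877],
       [  0.        ,   0.        ,   1.        ]]), 'rvec': array([-2.30952017, -1.7767625 , -0.24658741]), 'tvec': array([-0.57546892, -0.02843159,  0.39169818])} (array([0.07108332, 0.576252  , 0.38507285]), array([ 0.26126427, -0.064168  , -0.9631321 ]))
```

View pics/w.png

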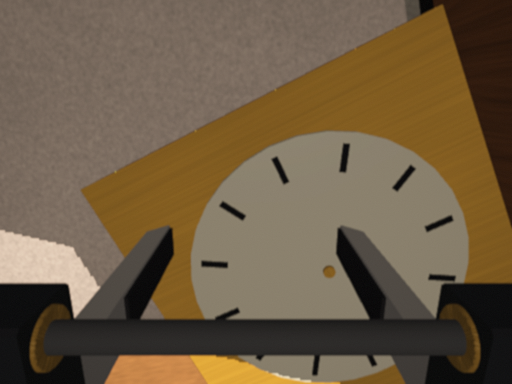

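The wrist view shows the gripper above the clock case (dial centre about (328,270)). The case is about 0.135 m high, so it is clear of the fingers. I'll move toward the large cover with a dogleg.

>>> jog_arm(rows=[0, 0, 0, -4.9, -3.3, -0.4, 9.4, 0, 0, 0, -4.9, -3.3, -0.4, 9.4, 0, 0, 0, -4.9, -3.3, -0.4, 9.4, 0, 0, 0, -4.9, -3.3, -0.4, 9.4, 0, 0, 0, -4.9, -3.3, -0.4, 9.4, 0, 0, 0, -4.9, -3.3, -0.4, 9.4, 0, 0, 0, -4.9, -3.3, -0.4, 9.4, 0, 0, 0, -4.9, -3.3, -0.4, 9.4], squeeze=7)

```text
time: 1.45
ee_pos: [0.4597, 0.1988, 0.246]
ee_rot: [180.0, 0.0, 165.2]
contact_force: [0.9, 0.2, -0.2]
finger_gap: 0.0941
gripper_force: 0.0
```

>>> jog_arm(rows=[0, 0, 0, -1.7, -5, 0, 7, 0, 0, 0, -1.7, -5, 0, 7, 0, 0, 0, -1.7, -5, 0, 7, 0, 0, 0, -1.7, -5, 0, 7, 0, 0, 0, -1.7, -5, 0, 7, 0, 0, 0, -1.7, -5, 0, 7, 0, 0, 0, -1.7, -5, 0, 7, 0, 0, 0, 0, 0, 0, 7])

```text
time: 2.45
ee_pos: [0.484, -0.1717, 0.2455]
ee_rot: [-180.0, 0.0, 164.9]
contact_force: [0.0, 1.3, -0.7]
finger_gap: 0.07
gripper_force: 0.0
```

```bash
cat >> fit.py <<'E'
def tool(P):
    """shift in tool axes, cm, from the present TCP to P"""
    from scipy.spatial.transform import Rotation as Ro
    s=read_state(); R=Ro.from_euler("xyz",s["ee_rot"],degrees=True).as_matrix()
    return (R.T@(np.array(P)-s["ee_pos"])*100).round(2)
E
python3 - <<'E'
from fit import *
im=cams.grab_frame("wrist"); info=cams.camera_info("wrist")
for t in ("cover_knob",):
    for o in spotter.outline_of("wrist",t)[:3]: print(t,o["score"],o["box"])
for a in [(.489,-.2265),(.488,-.2215)]:
  for P,c in ((circ(*a,.012,.125),(0,0,255)),(circ(*a,.045,.06),(0,255,0)),(circ(*a,.045,0),(255,0,0))):
    cv2.polylines(im,[proj("wrist",P,info).astype(int)],True,c[::-1] if a[0]==.489 else (255,255,0))
cv2.imwrite("pics/w2.png",im[:,:,::-1])
s=read_state();print(s["ee_pos"],s["ee_rot"],s["q"],tool([.4885,-.224,.14]))
E
```

```text
cover_knob 0.61 [166.9, 138.1, 83.7, 90.1]
[ 0.48377093 -0.16849462  0.2452537 ] [ 1.79955287e+02 -3.73185480e-02  1.65094509e+02] [-2.89128488e+01  2.77469484e+00  9.46745682e+01  3.46391601e-02
  8.25977697e+01 -1.04011820e+02] [-1.89 -5.25 10.52]
```

View pics/w2.png

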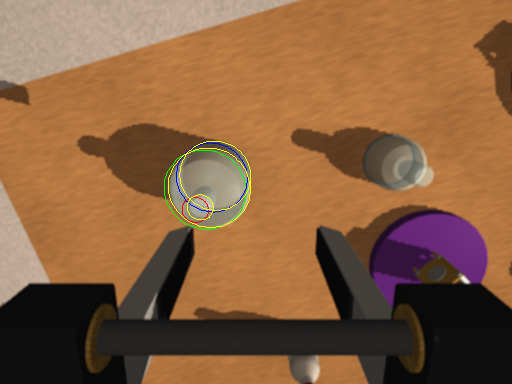

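The knob shows at about (200,207) in the wrist view, matching the model at (0.488, −0.222). I'll move to just above it and check once more.

>>> jog_arm(rows=[0, 0, 0, -0.6, -1.8, 1, 7, 0, 0, 0, -0.6, -1.7, 2, 7, 0, 0, 0, -0.6, -1.7, 3, 7, 0, 0, 0, 0, 0, 2.5, 7, 0, 0, 0, 0, 0, 0, 7])

```text
time: 3.18
ee_pos: [0.4862, -0.2219, 0.1575]
ee_rot: [179.9, -0.3, 165.2]
contact_force: [-0.5, -0.7, -0.4]
finger_gap: 0.0701
gripper_force: 0.0
```

```bash
python3 - <<'E'
from fit import *
im=cams.grab_frame("wrist"); info=cams.camera_info("wrist")
for o in spotter.outline_of("wrist","cover_knob")[:1]: print(o["score"],o["box"])
for a,c in [((.488,-.222),(255,255,0)),((.489,-.2265),(255,0,0))]:
  for P in (circ(*a,.012,.125),circ(*a,.045,.06),circ(*a,.045,0)): cv2.polylines(im,[proj("wrist",P,info).astype(int)],True,c)
cv2.imwrite("pics/w3.png",im[:,:,::-1])
s=read_state();print(s["ee_pos"],tool([.488,-.222,.1]),tool([.489,-.2265,.1]))
E
```

```text
0.59 [193.1, 135.0, 113.7, 116.9]
[ 0.4883273  -0.22304509  0.16063615] [0.06 0.09 6.06] [-0.15 -0.32  6.06]
```

View pics/w3.png

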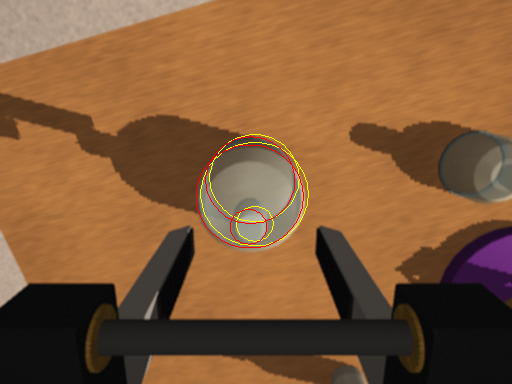

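The knob shows at about (250,226), between the two estimates and slightly further out. I'll descend and close gently.

>>> jog_arm(rows=[0, 0, 0, -0.2, -0.2, 1.5, 6, 0, 0, 0, 0, 0, 1.5, 6, 0, 0, 0, 0, 0, 1.5, 6, 0, 0, 0, 0, 0, 1.4, 5, 0, 0, 0, 0, 0, 0, 5, 0, 0, 0, 0, 0, 0, 4, 0, 0, 0, 0, 0, 0, 3.2, 0, 0, 0, 0, 0, 0, 2.8])

```text
time: 4.28
ee_pos: [0.4899, -0.2261, 0.1021]
ee_rot: [-180.0, 0.1, 165.2]
contact_force: [0.5, 0.2, 0.7]
finger_gap: 0.0285
gripper_force: 0.0
```

>>> jog_arm(rows=[0, 0, 0, 0, 0, 0, 2.5, 0, 0, 0, 0, 0, 0, 2.3, 0, 0, 0, 0, 0, 0, 2, 0, 0, 0, 0, 0, 0, 2, 0, 0, 0, 0, 0, 0, 2], squeeze=7)

```text
time: 4.9
ee_pos: [0.4897, -0.2261, 0.1017]
ee_rot: [-180.0, 0.0, 165.2]
contact_force: [-0.4, -0.9, 1.9]
finger_gap: 0.0239
gripper_force: 7.0
```

>>> jog_arm(rows=[0, 0, 0, 0, 0, -0.3, 2, 0, 0, 0, 0, 0, -0.8, 2, 0, 0, 0, 0, 0, -1.5, 2, 0, 0, 0, 0, 0, -2.5, 2, 0, 0, 0, 0, 0, -3, 2, 0, 0, 0, 0, 0, -2.5, 2, 0, 0, 0, 0, 0, -1.5, 2, 0, 0, 0, 0, 0, -0.5, 2])

```text
time: 5.9
ee_pos: [0.49, -0.226, 0.2289]
ee_rot: [-180.0, 0.1, 165.2]
contact_force: [-0.2, -0.2, -1.7]
finger_gap: 0.0239
gripper_force: 7.0
```

```bash
python3 - <<'E'
from fit import *
s=read_state();print(s["ee_pos"],s["contact_force"],s["finger_gap"],s["gripper_force"])
im=cams.grab_frame("scene"); 
for o in spotter.outline_of("scene","stand_top")[:2]: print(o["score"],o["box"])
B=o["box"]
cv2.imwrite("pics/s2.png",cv2.resize(im[60:260,80:400,::-1],None,fx=2,fy=2))
print(fit(stand,[("top",[126.1,202.8,64.5,65.4])],[.47,.21])[0],tool([.472,.214,s["ee_pos"][2]]))
# stand top from scene: ellipse extremes in first picture (left 461/1.5, right 562/1.5)
for p in((.471,.214),(.48,.212)): print(proj("scene",circ(*p,.075,.018)).min(0)*1.5,proj("scene",circ(*p,.075,.0)).max(0)*1.5)
E
```

```text
[ 0.49001148 -0.2260339   0.22886364] [-0.24286738 -0.165195   -1.65805808] 0.02392673163873036 6.999918119399808
0.69 [233.0, 239.7, 83.3, 66.2]
0.64 [306.5, 164.6, 67.6, 51.0]
[0.47055569 0.21380809] [12.94 42.06 -0.13]
[459.68871066 252.63015421] [559.04044624 324.48929201]
[460.19988394 256.1012295 ] [560.1977101  328.79166965]
```

View pics/s2.png

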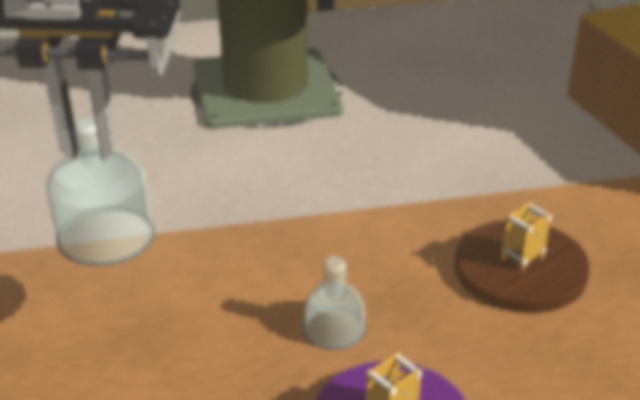

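The cover hangs straight in the gripper, at (100,200) in the crop, with about 1.7 N of weight. The stand matches the model at (0.470, 0.214). I'll carry it over.

>>> jog_arm(rows=[0, 0, 0, 0.4, 1, 0, 2, 0, 0, 0, 0.8, 2.6, 0, 2, 0, 0, 0, 1.2, 4, 0, 2, 0, 0, 0, 1.5, 4.8, 0, 2, 0, 0, 0, 1.6, 5, 0, 2, 0, 0, 0, 1.6, 5, 0, 2, 0, 0, 0, 1.5, 4.8, 0, 2, 0, 0, 0, 1.4, 4.6, 0, 2])

```text
time: 7.0
ee_pos: [0.4727, 0.1094, 0.2264]
ee_rot: [-180.0, -0.1, 165.2]
contact_force: [1.0, -0.2, -1.9]
finger_gap: 0.0238
gripper_force: 7.0
```

>>> jog_arm(rows=[0, 0, 0, 1.2, 4, 0, 2, 0, 0, 0, 0.8, 3, 0, 2, 0, 0, 0, 0.6, 2, 0, 2, 0, 0, 0, 0.4, 1.2, 0, 2, 0, 0, 0, 0, 0, 0, 2, 0, 0, 0, 0, 0, 0, 2])

```text
time: 7.75
ee_pos: [0.4712, 0.2129, 0.2271]
ee_rot: [-180.0, -0.0, 165.1]
contact_force: [0.9, -0.1, -2.0]
finger_gap: 0.0234
gripper_force: 7.0
```

```bash
python3 - <<'E'
from fit import *
s=read_state();print(s["ee_pos"],s["ee_rot"],s["contact_force"],s["finger_gap"],tool([.470,.214,.1217]))
a=cams.grab_frame("scene"); b=cams.grab_frame("wrist")
z=s["ee_pos"][2]-.1017
for P in (circ(*s["ee_pos"][:2],.045,z),circ(*s["ee_pos"][:2],.045,z+.085)):cv2.polylines(a,[proj("scene",P).astype(int)],True,(255,0,0))
for P in (circ(.47,.214,.075,.018),): cv2.polylines(a,[proj("scene",P).astype(int)],True,(0,255,0));cv2.polylines(b,[proj("wrist",P).astype(int)],True,(0,255,0))
cv2.imwrite("pics/p1.png",np.hstack([cv2.resize(a[40:240,250:400],(450,600)),b[:,80:430][:, :350].copy() if 0 else cv2.resize(b[:,80:430],(350,384)).copy() if 0 else cv2.copyMakeBorder(b[:,80:430],0,216,0,0,0)])[:,:,::-1])
E
```

```text
[0.47116035 0.21285016 0.22713153] [-1.79954801e+02 -2.47003649e-02  1.65143200e+02] [ 0.92221442 -0.14308268 -1.97406423] 0.02339855131465753 [ 0.14  0.09 10.54]
```

View pics/p1.png

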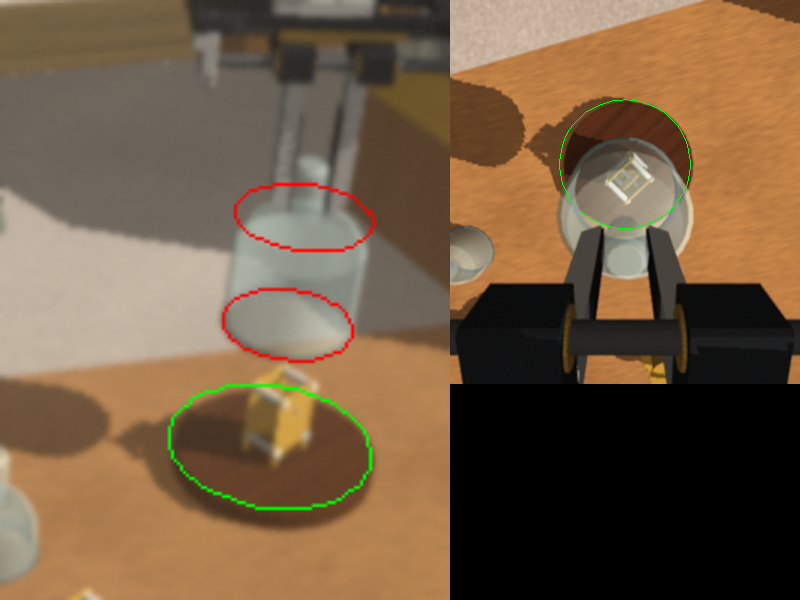

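In the wrist view the stand matches its predicted circle, and the movement sits centred under the bell. I'll lower to about 1 cm above the wood.

>>> jog_arm(rows=[0, 0, 0, 0.1, 0.1, 0.6, 2, 0, 0, 0, 0, 0, 1.2, 2, 0, 0, 0, 0, 0, 1.6, 2, 0, 0, 0, 0, 0, 1.8, 2, 0, 0, 0, 0, 0, 1.8, 2, 0, 0, 0, 0, 0, 1.4, 2, 0, 0, 0, 0, 0, 0.8, 2, 0, 0, 0, 0, 0, 0.3, 2])

```text
time: 8.85
ee_pos: [0.4705, 0.2147, 0.1319]
ee_rot: [-180.0, -0.0, 165.2]
contact_force: [-0.3, 0.1, -2.2]
finger_gap: 0.0236
gripper_force: 7.0
```

>>> jog_arm(rows=[0, 0, 0, 0, 0, 0.2, 2, 0, 0, 0, 0, 0, 0.2, 2, 0, 0, 0, 0, 0, 0.1, 2, 0, 0, 0, 0, 0, 0, 2])

```text
time: 9.35
ee_pos: [0.4707, 0.2147, 0.1276]
ee_rot: [180.0, 0.0, 165.2]
contact_force: [-0.6, 0.7, -2.5]
finger_gap: 0.0236
gripper_force: 7.0
```

>>> jog_arm(rows=[0, 0, 0, 0, 0, 0.1, 2, 0, 0, 0, 0, 0, 0.1, 2, 0, 0, 0, 0, 0, 0.1, 2, 0, 0, 0, 0, 0, 0.1, 2, 0, 0, 0, 0, 0, 0.1, 2, 0, 0, 0, 0, 0, 0, 2])

```text
time: 10.1
ee_pos: [0.4705, 0.2147, 0.1223]
ee_rot: [-180.0, -0.0, 165.2]
contact_force: [-0.2, 0.6, -2.2]
finger_gap: 0.0238
gripper_force: 7.0
```

>>> jog_arm(rows=[0, 0, 0, 0, 0, 0.1, 2, 0, 0, 0, 0, 0, 0.05, 2, 0, 0, 0, 0, 0, 0, 2])

```text
time: 10.48
ee_pos: [0.4706, 0.2147, 0.1209]
ee_rot: [-180.0, -0.0, 165.2]
contact_force: [-0.3, -0.8, -2.7]
finger_gap: 0.024
gripper_force: 7.0
```

>>> jog_arm(rows=[0, 0, 0, 0, 0, 0.05, 2, 0, 0, 0, 0, 0, 0.05, 2, 0, 0, 0, 0, 0, 0, 2])

```text
time: 10.85
ee_pos: [0.4706, 0.2147, 0.1199]
ee_rot: [-180.0, -0.0, 165.2]
contact_force: [0.5, -0.6, -1.3]
finger_gap: 0.0238
gripper_force: 7.0
```

>>> jog_arm(rows=[0, 0, 0, 0, 0, 0.05, 2, 0, 0, 0, 0, 0, 0, 2])

```text
time: 11.1
ee_pos: [0.4707, 0.2147, 0.1197]
ee_rot: [180.0, 0.0, 165.2]
contact_force: [-0.5, -0.6, 0.7]
finger_gap: 0.0238
gripper_force: 7.0
```

Contact is made: the weight has come off the tool. I'll release slowly, then rise.

>>> jog_arm(rows=[0, 0, 0, 0, 0, 0, 2.5, 0, 0, 0, 0, 0, 0, 2.8, 0, 0, 0, 0, 0, 0, 3.5, 0, 0, 0, 0, 0, 0, 4.5, 0, 0, 0, 0, 0, 0, 6, 0, 0, 0, 0, 0, 0, 6])

```text
time: 11.85
ee_pos: [0.4706, 0.2147, 0.1194]
ee_rot: [-180.0, -0.0, 165.2]
contact_force: [0.2, 0.5, 0.1]
finger_gap: 0.0589
gripper_force: 0.0
```

>>> jog_arm(rows=[0, 0, 0, 0, 0, -1, 6, 0, 0, 0, 0, 0, -2, 6, 0, 0, 0, 0, 0, -3, 6, 0, 0, 0, 0, 0, -4, 6, 0, 0, 0, 0, 0, -4, 6, 0, 0, 0, 0, 0, -2, 6, 0, 0, 0, 0, 0, 0, 6])

```text
time: 12.72
ee_pos: [0.472, 0.2151, 0.2823]
ee_rot: [179.8, 0.3, 165.2]
contact_force: [-0.1, -0.2, -0.3]
finger_gap: 0.0601
gripper_force: 0.0
```

```bash
python3 - <<'E'
from fit import *
s=read_state();print(s["ee_pos"],s["contact_force"],s["finger_gap"])
a=cams.grab_frame("scene"); b=cams.grab_frame("wrist")
cv2.imwrite("pics/e.png",np.hstack([cv2.resize(a[100:300,230:400],(448,527))[:384],b[:,80:430]])[:,:,::-1])
E
```

```text
[0.47198212 0.21508263 0.28228378] [-0.05527334 -0.19683195 -0.28324784] 0.0600836111336472
```

View pics/e.png

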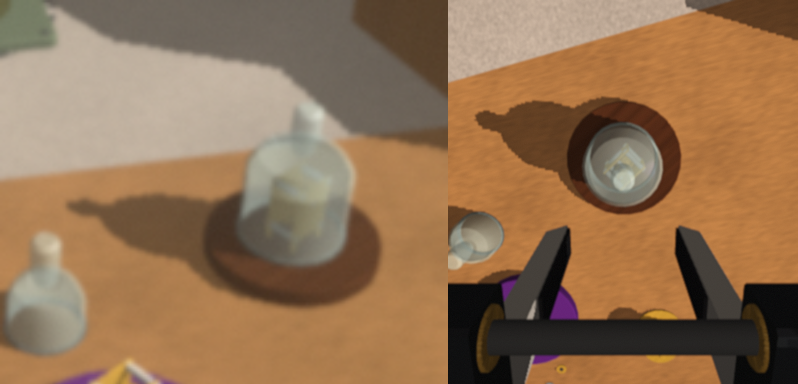

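The cover stands upright on the dark stand at (297,190) with the movement inside it. The small cover at (45,295) is untouched and the gripper is clear.

```bash
python3 -c "
from h import *
print(job_done())"
```

```text
the job is handed in; nothing more can be done
None
```

The larger cover is over the clock movement, upright on the dark wooden stand; it was pinched at 7 N, set down softly and let go, the small cover was left where it stood, and the job was handed in at about 13 s.

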